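# Lay the blue-capped sample tube in the balance cradle

## Task

Weigh the blue-capped sample tube: lift it out of the green rack and lay it in the V-shaped cradle on the balance pan, centred along the cradle, either end first. Let it settle into both vees, and keep it still there for a moment before you let go of it. Leave the red-capped and yellow-capped tubes where they lie.

Things in the scene. Friction and masses are not known exactly. Their poses are not given: they have to be found in the camera images.
- blue_tube_center (a point): Centre of the blue-capped tube: pale, round, 29 mm diameter, 116 mm long, about 60 g, lying level about 40 mm above the bench in a low green rack. x runs along it to the cap (33 mm diameter, last 14 mm). Grip across its middle: over the middle 58 mm the rack leaves the fingers room to 35 mm below this point. Three tubes lie side by side 80 mm apart, in any order.
- red_tube_center (a point): The red-capped tube, lying in a V rest of the low green rack. Same shape and size as the blue-capped tube, and must stay where it lies. This point is its centre; x runs along it towards the cap.
- yellow_tube_center (a point): The yellow-capped tube, lying in a V rest of the low green rack. Same shape and size as the blue-capped tube, and must stay where it lies. This point is its centre; x runs along it towards the cap.
- cradle_center (a point): Where a settled tube's centre lies in the cradle on the white balance's steel pan, 112 mm above the bench. Cradle: two fixed black V supports 64 mm apart, 90 degree vees 52 mm wide, tops 6 mm above this point, bottoms 20 mm below. y runs along the groove, x across it (-x: display side), z up. 58 mm between the supports is free for fingers to 40 mm below this point.
Not all that is in view belongs to the job. Leave any black or pink look-alike of the part that bears blue_tube_center alone.

How it is judged (in metres and radians):
On the way, in this order (a step that is already met when the one before it is completed fails the run):
1. the blue-capped tube is lifted clear of the rack (height (world z) of blue_tube_center above 0.085 m), for 0.1 s.
2. the blue-capped tube rests in the cradle, still, while the fingers still hold it (distance between blue_tube_center and cradle_center below 0.02 m and angle between the x axis of blue_tube_center and the y axis of cradle_center, either way round below 0.175 rad and z of blue_tube_center in the frame of cradle_center below 0.01 m and contact force between blue_tube and balance above 0.1 N and contact force between the fingers and blue_tube above 0.3 N and linear speed of blue_tube below 0.03 m/s), for 0.2 s.
At the end, for the whole second after the job is handed in: The blue-capped tube lies released and at rest in the cradle: its centre within 20 mm of the settled point (and within 10 mm of it in height), along the groove within 10 degrees; the red-capped and yellow-capped tubes lie within 20 mm of where they were (distance between blue_tube_center and cradle_center below 0.02 m and angle between the x axis of blue_tube_center and the y axis of cradle_center, either way round below 0.175 rad and z of blue_tube_center in the frame of cradle_center between -0.01 and 0.01 m and linear speed of blue_tube below 0.02 m/s and distance of each of red_tube_center, yellow_tube_center from where it was at the start of the episode below 0.02 m); the robot touches nothing.
It fails at once if the red-capped or yellow-capped tube is moved by more than 20 mm (distance of any of red_tube_center, yellow_tube_center from where it was at the start of the episode above 0.02 m).
It also fails if it takes over 35 s, if anything falls off the work surface, if the arm or the gripper's body presses on something with over 40 N, if the wrist force passes 120 N, or if a joint passes its speed limit or range.

## Robot

A 6-joint arm with a two-finger parallel gripper is mounted at the origin on the work surface. World frame = base frame: x ahead of the robot, y to its left, z up, the work surface at z = 0. Lengths are in mm, angles in rad, forces in N, time in s.
With the tool pointing down it reaches from about 300 to 875 mm from the base axis. Payload 6.4 kg.
Tool frame: the origin (TCP) lies on the centre line of the jaws, within the pads' length; the fingertips stand ahead of it and the grasp point (between the pads) lies 3 mm ahead of it (bot.tip_extent is the z of the fingertips in the tool frame, in mm); z points along the fingers, y is the line along which they close (so a half turn about z gives the same grasp; the last joint's range is limited). The gripper opens to 85 mm and grips with 20 to 120 N. Pads are 22 mm wide; open, the fingers measure 114 mm over their backs; the gripper's body (76 mm by 85 mm) begins 54 mm behind the grasp point. The pads swing forward as they close: fully open they stand 13 mm farther back than shut.
Start: joints at [0.913, 0.181, 1.607, -0, 1.354, -0.206], TCP at [251.028, 517.326, 253.288] pointing down, gripper open.
Joint ranges: [-2.99, 2.99], [-0.89, 2.07], [0.3, 2.58], [-1.14, 4.28], [0, 2.63], [-3.12, 3.12]. Speed limits (rad/s): [2.57, 2.57, 3.01, 3.14, 3.14, 3.14].

## Interface

Orientations are given as a unit quaternion [x, y, z, w].
In Python, from rig import telemetry, capture, bot gives the robot as it stands. The module is installed in compiled form; this text tells all that it offers.
- The arm moves only by the tool carry_out, never from a script. Its argument "increments" is a list of rows, each an object of numbers: "wx", "wy", "wz": the turn, a rotation vector about the tool's x, y, z in rad; "x", "y", "z": the shift along the tool's x, y, z in mm; "claw": the gripper command: -1 is shut, 1 is fully open, values between are in proportion. A call has 1 to 20 rows; each row shifts and turns the commanded pose from where the row before left it, along the tool's axes as they then stand; what a row does not reach is not made up. A row lasts 1/12 s, in which the tool goes at most 41.7 mm and 7.16 degrees, less where a joint would pass 70% of its speed; a pose out of reach is approached as far as the arm can. A call with a gripper value outside its range is refused whole. The fingers move at their own pace and stop on an object; the grip force is fixed at half the most. Time passes only in rows, so rows that do not move let the fingers close. It gives the time, the measured TCP pose, the force, the opening and the grip force at its end, in the units of the state.
- telemetry.read_state(): the state, without advancing time (a new reading comes with each control period).
- capture(name): name is "scene" or "top"; returns a dict with "img" (400x640x3 uint8, red, green, blue), "vertical_fov" (degrees; the focal length in pixels is half the picture's height over the tangent of half this angle, whatever the lens; pixels are square), "cx", "cy" (the principal point, pixels), "pose" (4x4, takes a point from camera to world coordinates). Camera axes: x right, y up, looking along -z (the intrinsics and any distortion apply to the point x, -y, -z); pixel columns grow to the right and rows downward; lengths in mm; the calibration is good to about 2 mm. A picture is of the moment at which its call begins. There is no depth.
- bot.sign_off(): hands the job in; it is judged then, once.
The state is a dict: "clock": time; "qpos": joint angles; "qvel": joint speeds; "joint_efforts": joint torques, N m; "tool_pos": TCP position; "tcp_rot": TCP orientation; "ft_force": force on the tool from outside, world axes, zero at the start; "torque": the same for the moment, N m; "grip_width": opening from 0.0 (shut) to 1.0 (fully open); "grip_force": force on a finger pad.
Only numpy, scipy, OpenCV 4.12 (cv2) and the standard library are available. Lean on these libraries where they do the work, as an engineer would, in place of code of your own. Each camera call takes 0.05 s, during which the arm holds its last target. There are 200 camera calls.

## Working session

There is one attempt and no reset: what is moved stays moved. The work goes in short steps, Python scripts to look and compute and a tool call to move; the robot and the scene stay as the last step left them, time stands still between calls to the robot, and variables do not carry over. Pictures are saved under pics/ and viewed, at most 10 in all, crops included, and the job is handed in when it is done.

Besides the shell and the picture viewer there is one more tool, called after "Call:" as name(argument=value, ...) on one line, values as JSON. carry_out: Moves the arm, as the interface text tells. Its arguments: {"type":"object","properties":{"increments":{"type":"array","items":{"type":"object","properties":{"wx":{"type":"number"},"wy":{"type":"number"},"wz":{"type":"number"},"x":{"type":"number"},"y":{"type":"number"},"z":{"type":"number"},"claw":{"type":"number"}}}}},"required":["increments"]}

```bash
mkdir -p pics; python3 - <<'E'
from rig import telemetry, capture, bot
import cv2,numpy as np
for n in("scene","top"):
    c=capture(n); cv2.imwrite(f"pics/{n}0.png",c["img"][:,:,::-1])
    print(n,{k:(np.round(v,3).tolist() if k=="pose" else v) for k,v in c.items() if k!="img"})
s=telemetry.read_state();print(s,bot.tip_extent)
E
```

```text
scene {'vertical_fov': 49.38189769476489, 'cx': 319.7702406065684, 'cy': 199.27746022421195, 'pose': [[0.781, -0.495, 0.38, 909.714], [0.624, 0.603, -0.498, -403.204], [0.018, 0.626, 0.78, 791.788], [0.0, 0.0, 0.0, 1.0]]}
top {'vertical_fov': 48.746427431610094, 'cx': 317.7957721905354, 'cy': 197.3495975097703, 'pose': [[-0.001, 0.987, -0.16, 429.389], [-1.0, -0.003, -0.012, 16.601], [-0.012, 0.16, 0.987, 1067.845], [0.0, 0.0, 0.0, 1.0]]}
{'clock': 0.1, 'qpos': array([ 9.12680017e-01,  1.81473123e-01,  1.60789471e+00, -2.15654946e-05,
        1.35383656e+00, -2.06326379e-01]), 'qvel': array([ 0.00067759, -0.00259705, -0.00234759, -0.0001133 , -0.00253468,
        0.00079133]), 'joint_efforts': array([ 1.07562430e-04, -4.45873296e+01, -3.52235556e+01, -2.82247111e-04,
        4.03616054e-03,  5.39298696e-06]), 'tool_pos': array([250.74268627, 516.92847884, 252.47707286]), 'tcp_rot': array([ 2.23976336e-01,  9.74594250e-01, -7.36172277e-04, -3.28011023e-04]), 'ft_force': array([-0.33839582,  0.79836668, -0.50050316]), 'torque': array([ 0.02341778,  0.02668304, -0.02411468]), 'grip_force': 0.0, 'grip_width': 0.9963100908642918} 22.0
```

View pics/top0.png

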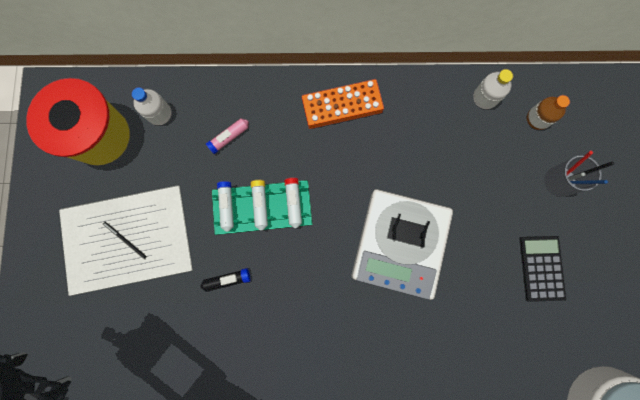

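View pics/scene0.png

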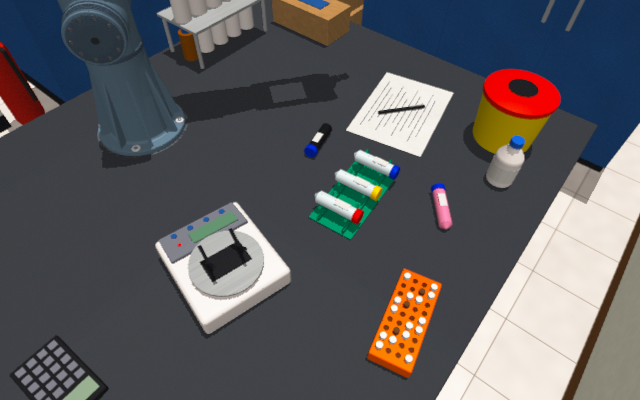

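The top view shows the rack, with tubes blue at (225,206), yellow at (260,205) and red at (293,203). The cradle is at about (408,232), with its groove running roughly left-right in the image. Next I'll measure them in enlarged crops.

```bash
cat > h.py <<'E'
import numpy as np,cv2
from rig import telemetry,capture,bot
def ray(c,u,v):
    f=200/np.tan(np.radians(c["vertical_fov"]/2)); P=np.array(c["pose"])
    return P[:3,3],P[:3,:3]@np.array([(u-c["cx"])/f,-(v-c["cy"])/f,-1])
def onz(c,u,v,z):
    o,d=ray(c,u,v); return (o+d*(z-o[2])/d[2])[:2]
def proj(c,p):
    f=200/np.tan(np.radians(c["vertical_fov"]/2)); P=np.array(c["pose"])
    q=P[:3,:3].T@(np.array(p)-P[:3,3]); return c["cx"]-f*q[0]/q[2], c["cy"]+f*q[1]/q[2]
E
python3 - <<'E'
from h import *
t=capture("top");s=capture("scene")
def blob(c,lo,hi,box):
    h=cv2.cvtColor(c["img"],cv2.COLOR_RGB2HSV);m=cv2.inRange(h,lo,hi)
    k=np.zeros_like(m);x0,y0,x1,y1=box;k[y0:y1,x0:x1]=m[y0:y1,x0:x1]
    n,l,st,ce=cv2.connectedComponentsWithStats(k)
    i=1+np.argmax(st[1:,4]);mm=(l==i).astype(np.uint8)
    return ce[i],st[i],cv2.minAreaRect(cv2.findNonZero(mm))
for c,n,bx,bb in((t,"top",(210,190,240,235),(210,175,240,195)),(s,"scene",(350,145,400,185),(370,150,405,182))):
    w=blob(c,(0,0,120),(179,70,255),bx);b=blob(c,(110,150,60),(130,255,255),bb)
    print(n,"white",w,"blue",b)
    for p in(w[0],b[0],w[2][0]): print(onz(c,*p,40))
a=cv2.resize(t["img"][180:305,345:460],None,fx=5,fy=5,interpolation=cv2.INTER_CUBIC)[:600]
cv2.imwrite("pics/c1.png",a[:,:,::-1])
a=cv2.resize(s["img"][195:335,150:300],None,fx=4,fy=4,interpolation=cv2.INTER_CUBIC)
cv2.imwrite("pics/c2.png",a[:,:,::-1])
E
```

```text
top white (array([225.14084507, 209.34205231]), array([218, 190,  15,  42, 497], dtype=int32), ((225.2522430419922, 210.28318786621094), (41.44133377075195, 12.439053535461426), 86.18592071533203)) blue (array([223.28571429, 184.03896104]), array([217, 181,  14,   8,  77], dtype=int32), ((223.33236694335938, 183.910400390625), (6.158316612243652, 13.761175155639648), 81.25383758544922))
[567.71138394 247.41477866]
[628.3848631  253.79626147]
[565.47614337 247.07964434]
scene white (array([373.08695652, 161.67080745]), array([354, 150,  39,  26, 483], dtype=int32), ((372.3877258300781, 161.09848022460938), (40.16458511352539, 13.100557327270508), 25.559965133666992)) blue (array([394.27884615, 171.75      ]), array([389, 165,  11,  15, 104], dtype=int32), ((394.4000244140625, 171.6999969482422), (7.602630138397217, 13.416407585144043), 26.56505012512207))
[570.25922918 247.21109245]
[627.05008637 251.92895385]
[567.90215522 247.70803867]
```

View pics/c1.png

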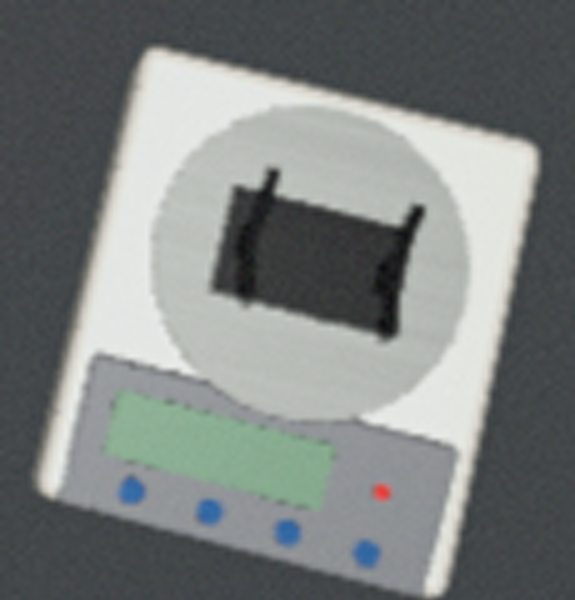

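View pics/c2.png

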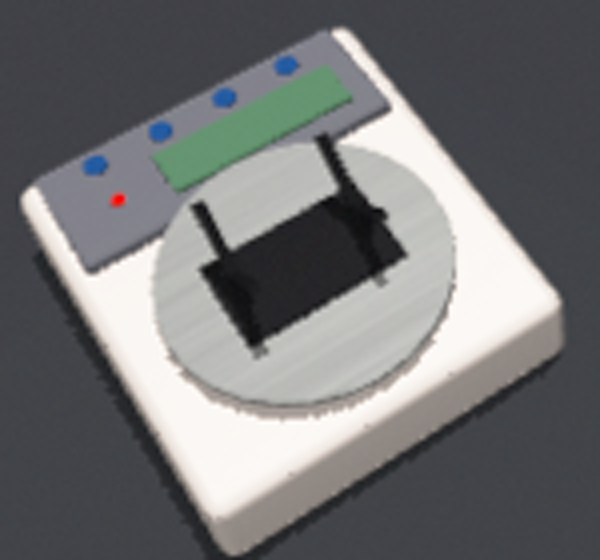

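```bash
python3 - <<'E'
from h import *
t=capture("top");s=capture("scene")
T=[onz(t,345+(u+.5)/5-.5,180+(v+.5)/5-.5,118) for u,v in((272,173),(246,302),(417,208),(388,335))]
S=[onz(s,150+(u+.5)/4-.5,195+(v+.5)/4-.5,118) for u,v in((380,280),(322,137),(260,350),(200,205))]
for n,A in(("T",T),("S",S)):
    A=np.array(A);l=(A[0]+A[1])/2;r=(A[2]+A[3])/2;d=l-r
    print(n,A.round(1).tolist(),"c",A.mean(0).round(1),"groove ang",np.degrees(np.arctan2(d[1],d[0])).round(1),np.linalg.norm(d).round(1))
    for i in(0,2): e=A[i]-A[i+1];print(np.linalg.norm(e).round(1),np.degrees(np.arctan2(e[1],e[0])).round(1))
from scipy.spatial.transform import Rotation as R
q=telemetry.read_state();print(R.from_quat(q["tcp_rot"]).as_matrix().round(3))
E
```

```text
T [[545.5, -147.2], [489.9, -134.4], [530.2, -209.1], [475.7, -194.5]] c [ 510.3 -171.3] groove ang 76.4 62.7
57.1 -13.0
56.3 -15.0
S [[571.4, -173.3], [496.2, -135.7], [556.0, -230.2], [480.6, -197.0]] c [ 526.1 -184.1] groove ang 75.3 61.1
84.1 -26.5
82.3 -23.8
[[-0.9    0.437 -0.   ]
 [ 0.437  0.9   -0.   ]
 [ 0.    -0.001 -1.   ]]
```

The tube centre is at about (575,247), with its axis at 5.5°. The cradle is at about (512,-172), with the groove at 76°. I'll move above the tube with the jaws part-open.

Call:
carry_out(increments=[{"x": -29.3,"y": -7.2,"claw": 0.3},{"x": -29.3,"y": -7.2,"claw": 0.3},{"x": -29.3,"y": -7.2,"claw": 0.3},{"x": -29.3,"y": -7.2,"claw": 0.3},{"x": -29.3,"y": -7.2,"claw": 0.3},{"x": -29.3,"y": -7.2,"claw": 0.3},{"x": -29.3,"y": -7.2,"claw": 0.3},{"x": -29.3,"y": -7.2,"claw": 0.3},{"x": -29.3,"y": -7.2,"claw": 0.3},{"x": -29.3,"y": -7.2,"claw": 0.3},{"x": -29.3,"y": -7.2,"claw": 0.3},{"x": -29.3,"y": -7.2,"claw": 0.3},{"x": -29.3,"y": -7.2,"claw": 0.3},{"x": -29.3,"y": -7.2,"claw": 0.3}])

```text
$.increments[0]: bad value
```

Call:
carry_out(increments=[{"wz": -0.0917,"z": 20,"claw": 0.3},{"wz": -0.0917,"z": 20,"claw": 0.3},{"wz": -0.0917,"z": 20,"claw": 0.3},{"wz": -0.0917,"z": 20,"claw": 0.3},{"wz": -0.0917,"z": 20,"claw": 0.3},{"wz": -0.0917,"z": 20,"claw": 0.3},{"claw": 0.3},{"claw": 0.3}])

```text
$.increments[0]: bad value
```

```bash
python3 - <<'E'
from h import *
from scipy.spatial.transform import Rotation as R
q=telemetry.read_state();print(q["clock"],q["tool_pos"],q["grip_width"],q["ft_force"],R.from_quat(q["tcp_rot"]).as_matrix().round(3).tolist())
c=capture("scene");a=cv2.resize(c["img"][70:250,280:460],None,fx=3,fy=3,interpolation=cv2.INTER_CUBIC)
cv2.imwrite("pics/g1.png",a[:,:,::-1])
E
```

```text
0.3 [250.90628812 517.19025562 252.95971618] 0.998512369684832 [0.03339054 0.10040215 0.39388337] [[-0.9, 0.437, -0.0], [0.437, 0.9, -0.0], [0.0, -0.001, -1.0]]
```

View pics/g1.png

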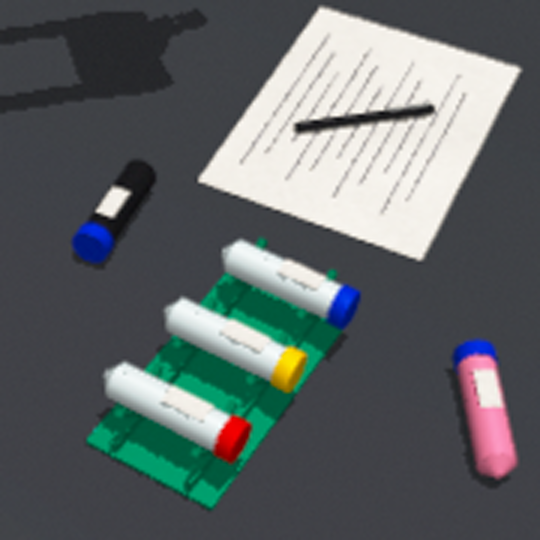

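The picture shows the tubes still in the rack and the arm hasn't moved, because the call was refused. The rows probably need every field filled in.

Call:
carry_out(increments=[{"x": -29.3,"y": -7.2,"z": 0,"wx": 0,"wy": 0,"wz": 0,"claw": 0.3},{"x": -29.3,"y": -7.2,"z": 0,"wx": 0,"wy": 0,"wz": 0,"claw": 0.3},{"x": -29.3,"y": -7.2,"z": 0,"wx": 0,"wy": 0,"wz": 0,"claw": 0.3},{"x": -29.3,"y": -7.2,"z": 0,"wx": 0,"wy": 0,"wz": 0,"claw": 0.3},{"x": -29.3,"y": -7.2,"z": 0,"wx": 0,"wy": 0,"wz": 0,"claw": 0.3},{"x": -29.3,"y": -7.2,"z": 0,"wx": 0,"wy": 0,"wz": 0,"claw": 0.3},{"x": -29.3,"y": -7.2,"z": 0,"wx": 0,"wy": 0,"wz": 0,"claw": 0.3},{"x": -29.3,"y": -7.2,"z": 0,"wx": 0,"wy": 0,"wz": 0,"claw": 0.3},{"x": -29.3,"y": -7.2,"z": 0,"wx": 0,"wy": 0,"wz": 0,"claw": 0.3},{"x": -29.3,"y": -7.2,"z": 0,"wx": 0,"wy": 0,"wz": 0,"claw": 0.3},{"x": -29.3,"y": -7.2,"z": 0,"wx": 0,"wy": 0,"wz": 0,"claw": 0.3},{"x": -29.3,"y": -7.2,"z": 0,"wx": 0,"wy": 0,"wz": 0,"claw": 0.3},{"x": -29.3,"y": -7.2,"z": 0,"wx": 0,"wy": 0,"wz": 0,"claw": 0.3},{"x": -29.3,"y": -7.2,"z": 0,"wx": 0,"wy": 0,"wz": 0,"claw": 0.3}])

```text
clock: 1.52
tool_pos: [577.1, 246.4, 253.3]
tcp_rot: [0.224, 0.975, 0.0, -0.0]
ft_force: [0.5, 0.7, -0.3]
grip_width: 0.65
grip_force: 0.0
```

Call:
carry_out(increments=[{"x": 0,"y": 0,"z": 20,"wx": 0,"wy": 0,"wz": -0.0917,"claw": 0.3},{"x": 0,"y": 0,"z": 20,"wx": 0,"wy": 0,"wz": -0.0917,"claw": 0.3},{"x": 0,"y": 0,"z": 20,"wx": 0,"wy": 0,"wz": -0.0917,"claw": 0.3},{"x": 0,"y": 0,"z": 20,"wx": 0,"wy": 0,"wz": -0.0917,"claw": 0.3},{"x": 0,"y": 0,"z": 20,"wx": 0,"wy": 0,"wz": -0.0917,"claw": 0.3},{"x": 0,"y": 0,"z": 20,"wx": 0,"wy": 0,"wz": -0.0917,"claw": 0.3},{"x": 0,"y": 0,"z": 0,"wx": 0,"wy": 0,"wz": 0,"claw": 0.3},{"x": 0,"y": 0,"z": 0,"wx": 0,"wy": 0,"wz": 0,"claw": 0.3}])

```text
clock: 2.18
tool_pos: [575.2, 247.3, 132.2]
tcp_rot: [-0.048, 0.999, -0.0, -0.001]
ft_force: [-0.1, 0.5, 0.6]
grip_width: 0.647
grip_force: 0.0
```

```bash
python3 - <<'E'
from h import *
from scipy.spatial.transform import Rotation as R
q=telemetry.read_state();print(q["clock"],q["tool_pos"],q["grip_width"],q["qpos"],R.from_quat(q["tcp_rot"]).as_matrix().round(3).tolist())
c=capture("scene");a=cv2.resize(c["img"][70:250,280:460],None,fx=3,fy=3,interpolation=cv2.INTER_CUBIC)
cv2.imwrite("pics/g2.png",a[:,:,::-1])
E
```

```text
2.1833 [575.16002698 247.34324664 132.22753021] 0.6467542539931153 [ 2.16858851e-01  4.19856375e-01  1.56303543e+00 -1.18104977e-05
  1.16172497e+00 -1.44961891e+00] [[-0.995, -0.096, -0.003], [-0.096, 0.995, -0.001], [0.003, -0.0, -1.0]]
```

View pics/g2.png

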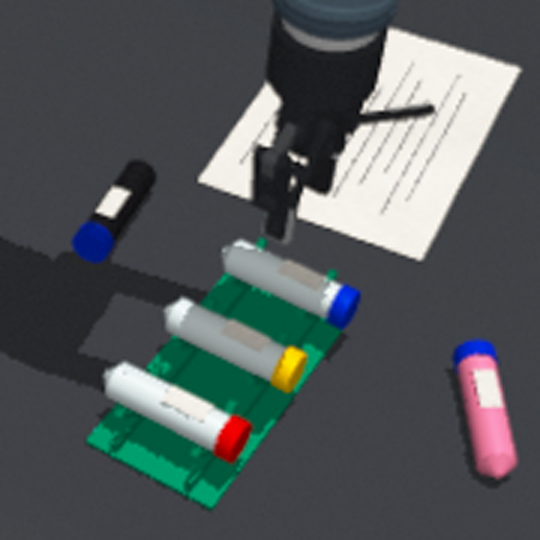

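The gripper stands above the blue tube, and all three tubes are undisturbed. I'll descend and close.

Call:
carry_out(increments=[{"x": 0,"y": 0,"z": 15,"wx": 0,"wy": 0,"wz": 0,"claw": 0.3},{"x": 0,"y": 0,"z": 15,"wx": 0,"wy": 0,"wz": 0,"claw": 0.3},{"x": 0,"y": 0,"z": 15,"wx": 0,"wy": 0,"wz": 0,"claw": 0.3},{"x": 0,"y": 0,"z": 12,"wx": 0,"wy": 0,"wz": 0,"claw": 0.3},{"x": 0,"y": 0,"z": 12,"wx": 0,"wy": 0,"wz": 0,"claw": 0.3},{"x": 0,"y": 0,"z": 12,"wx": 0,"wy": 0,"wz": 0,"claw": 0.3},{"x": 0,"y": 0,"z": 8,"wx": 0,"wy": 0,"wz": 0,"claw": 0.3},{"x": 0,"y": 0,"z": 0,"wx": 0,"wy": 0,"wz": 0,"claw": 0.3}])

```text
clock: 2.9
tool_pos: [574.9, 247.3, 42.3]
tcp_rot: [-0.049, 0.999, -0.0, -0.001]
ft_force: [-0.4, -0.2, 0.0]
grip_width: 0.651
grip_force: 0.0
```

Call:
carry_out(increments=[{"x": 0,"y": 0,"z": 0,"wx": 0,"wy": 0,"wz": 0,"claw": -0.2},{"x": 0,"y": 0,"z": 0,"wx": 0,"wy": 0,"wz": 0,"claw": -0.4},{"x": 0,"y": 0,"z": 0,"wx": 0,"wy": 0,"wz": 0,"claw": -1},{"x": 0,"y": 0,"z": 0,"wx": 0,"wy": 0,"wz": 0,"claw": -1},{"x": 0,"y": 0,"z": 0,"wx": 0,"wy": 0,"wz": 0,"claw": -1},{"x": 0,"y": 0,"z": 0,"wx": 0,"wy": 0,"wz": 0,"claw": -1}])

```text
clock: 3.4
tool_pos: [576.7, 248.7, 45.5]
tcp_rot: [-0.049, 0.999, 0.001, 0.001]
ft_force: [0.1, 4.1, 2.8]
grip_width: 0.32
grip_force: 59.2
```

Call:
carry_out(increments=[{"x": 0,"y": 0,"z": -10,"wx": 0,"wy": 0,"wz": 0,"claw": -1},{"x": 0,"y": 0,"z": -15,"wx": 0,"wy": 0,"wz": 0,"claw": -1},{"x": 0,"y": 0,"z": -20,"wx": 0,"wy": 0,"wz": 0,"claw": -1},{"x": 0,"y": 0,"z": -20,"wx": 0,"wy": 0,"wz": 0,"claw": -1},{"x": 0,"y": 0,"z": -20,"wx": 0,"wy": 0,"wz": 0,"claw": -1},{"x": 0,"y": 0,"z": -20,"wx": 0,"wy": 0,"wz": 0,"claw": -1},{"x": 0,"y": 0,"z": -20,"wx": 0,"wy": 0,"wz": 0,"claw": -1},{"x": 0,"y": 0,"z": -15,"wx": 0,"wy": 0,"wz": 0,"claw": -1},{"x": 0,"y": 0,"z": 0,"wx": 0,"wy": 0,"wz": 0,"claw": -1},{"x": 0,"y": 0,"z": 0,"wx": 0,"wy": 0,"wz": 0,"claw": -1}])

```text
clock: 4.23
tool_pos: [576.7, 247.3, 185.6]
tcp_rot: [-0.049, 0.999, -0.0, 0.001]
ft_force: [-0.9, -0.5, -1.0]
grip_width: 0.319
grip_force: 59.2
```

```bash
python3 - <<'E'
from h import *
q=telemetry.read_state();print(q["clock"],q["tool_pos"],q["grip_width"],q["qpos"])
c=capture("scene");a=cv2.resize(c["img"][50:250,280:460],None,fx=3,fy=3,interpolation=cv2.INTER_CUBIC)
cv2.imwrite("pics/g3.png",a[:,:,::-1])
E
```

```text
4.2333 [576.72330806 247.27930184 185.55912004] 0.3185263135707026 [ 2.16492909e-01  3.57480259e-01  1.52992868e+00 -6.25934921e-04
  1.25169688e+00 -1.45226793e+00]
```

View pics/g3.png

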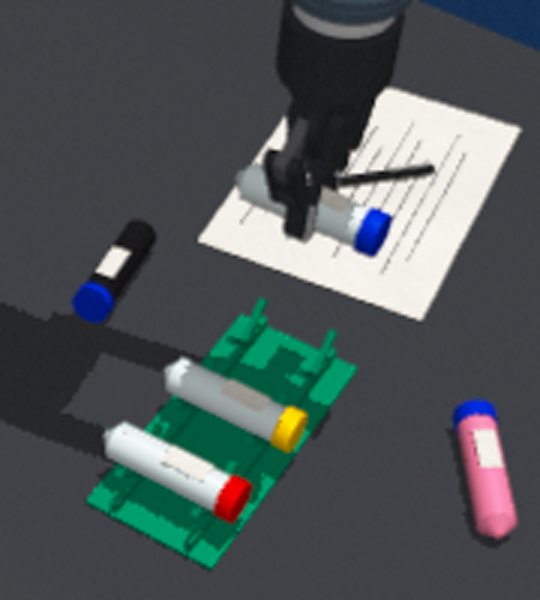

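The blue tube is held near its middle, above the rack, and the yellow and red tubes are undisturbed. I'll carry it over the cradle.

Call:
carry_out(increments=[{"x": 7.5,"y": -29.4,"z": -1,"wx": 0,"wy": 0,"wz": 0,"claw": -1},{"x": 7.5,"y": -29.4,"z": -1,"wx": 0,"wy": 0,"wz": 0,"claw": -1},{"x": 7.5,"y": -29.4,"z": -1,"wx": 0,"wy": 0,"wz": 0,"claw": -1},{"x": 7.5,"y": -29.4,"z": -1,"wx": 0,"wy": 0,"wz": 0,"claw": -1},{"x": 7.5,"y": -29.4,"z": -1,"wx": 0,"wy": 0,"wz": 0,"claw": -1},{"x": 7.5,"y": -29.4,"z": -1,"wx": 0,"wy": 0,"wz": 0,"claw": -1},{"x": 7.5,"y": -29.4,"z": -1,"wx": 0,"wy": 0,"wz": 0,"claw": -1},{"x": 7.5,"y": -29.4,"z": -1,"wx": 0,"wy": 0,"wz": 0,"claw": -1},{"x": 7.5,"y": -29.4,"z": -1,"wx": 0,"wy": 0,"wz": 0,"claw": -1},{"x": 7.5,"y": -29.4,"z": -1,"wx": 0,"wy": 0,"wz": 0,"claw": -1},{"x": 7.5,"y": -29.4,"z": -1,"wx": 0,"wy": 0,"wz": 0,"claw": -1},{"x": 7.5,"y": -29.4,"z": -1,"wx": 0,"wy": 0,"wz": 0,"claw": -1},{"x": 7.5,"y": -29.4,"z": -1,"wx": 0,"wy": 0,"wz": 0,"claw": -1},{"x": 7.5,"y": -29.4,"z": -1,"wx": 0,"wy": 0,"wz": 0,"claw": -1}])

```text
clock: 5.45
tool_pos: [510.5, -173.4, 196.5]
tcp_rot: [-0.049, 0.999, 0.001, -0.001]
ft_force: [1.3, 0.6, -1.1]
grip_width: 0.321
grip_force: 59.3
```

Call:
carry_out(increments=[{"x": 0,"y": 0,"z": 0,"wx": 0,"wy": 0,"wz": 0.1062,"claw": -1},{"x": 0,"y": 0,"z": 0,"wx": 0,"wy": 0,"wz": 0.1062,"claw": -1},{"x": 0,"y": 0,"z": 0,"wx": 0,"wy": 0,"wz": 0.1062,"claw": -1},{"x": 0,"y": 0,"z": 0,"wx": 0,"wy": 0,"wz": 0.1062,"claw": -1},{"x": 0,"y": 0,"z": 0,"wx": 0,"wy": 0,"wz": 0.1062,"claw": -1},{"x": 0,"y": 0,"z": 0,"wx": 0,"wy": 0,"wz": 0.1062,"claw": -1},{"x": 0,"y": 0,"z": 0,"wx": 0,"wy": 0,"wz": 0.1062,"claw": -1},{"x": 0,"y": 0,"z": 0,"wx": 0,"wy": 0,"wz": 0.1062,"claw": -1},{"x": 0,"y": 0,"z": 0,"wx": 0,"wy": 0,"wz": 0.1062,"claw": -1},{"x": 0,"y": 0,"z": 0,"wx": 0,"wy": 0,"wz": 0.1062,"claw": -1},{"x": 0,"y": 0,"z": 0,"wx": 0,"wy": 0,"wz": 0.1062,"claw": -1},{"x": 0,"y": 0,"z": 0,"wx": 0,"wy": 0,"wz": 0.1062,"claw": -1},{"x": 0,"y": 0,"z": 0,"wx": 0,"wy": 0,"wz": 0.1062,"claw": -1},{"x": 0,"y": 0,"z": 0,"wx": 0,"wy": 0,"wz": 0.1062,"claw": -1},{"x": 0,"y": 0,"z": 0,"wx": 0,"wy": 0,"wz": 0.1062,"claw": -1},{"x": 0,"y": 0,"z": 0,"wx": 0,"wy": 0,"wz": 0.1062,"claw": -1},{"x": 0,"y": 0,"z": 0,"wx": 0,"wy": 0,"wz": 0.1062,"claw": -1},{"x": 0,"y": 0,"z": 0,"wx": 0,"wy": 0,"wz": 0.1062,"claw": -1},{"x": 0,"y": 0,"z": 0,"wx": 0,"wy": 0,"wz": 0,"claw": -1},{"x": 0,"y": 0,"z": 0,"wx": 0,"wy": 0,"wz": 0,"claw": -1}])

```text
clock: 7.12
tool_pos: [511.2, -172.0, 196.9]
tcp_rot: [0.786, 0.618, -0.001, -0.001]
ft_force: [-0.5, -0.2, -1.4]
grip_width: 0.321
grip_force: 59.3
```

```bash
python3 - <<'E'
from h import *
from scipy.spatial.transform import Rotation as R
q=telemetry.read_state();print(q["clock"],q["tool_pos"],q["grip_width"],q["qpos"],R.from_quat(q["tcp_rot"]).as_matrix().round(3).tolist())
t=capture("top");c=capture("scene")
p=q["tool_pos"];r=[]
for k in(t,c):
    h=cv2.cvtColor(k["img"],cv2.COLOR_RGB2HSV);m=cv2.inRange(h,(110,150,50),(130,255,255))
    u,v=map(int,proj(k,p));z=np.zeros_like(m);z[v-60:v+60,u-70:u+70]=m[v-60:v+60,u-70:u+70]
    n,l,st,ce=cv2.connectedComponentsWithStats(z);print((u,v),[(ce[i].round(1),st[i,4]) for i in range(1,n) if st[i,4]>25])
i=np.zeros((600,640,3),np.uint8)
a=cv2.resize(t["img"][150:300,330:490],None,fx=2,fy=2);b=cv2.resize(c["img"][120:330,120:330],None,fx=2.8,fy=2.8)
o=np.zeros((590,912,3),np.uint8);o[:300,:320]=a;o[:588,322:322+588]=b
cv2.imwrite("pics/p1.png",cv2.resize(o,(800,518))[:,:,::-1])
E
```

```text
7.1167 [ 511.23788081 -172.03320609  196.89802433] 0.32062468792988685 [-5.44665822e-01  1.61738351e-01  1.74883740e+00 -1.82838907e-04
  1.23356633e+00 -3.05282702e-01] [[0.237, 0.971, -0.002], [0.971, -0.237, 0.001], [0.001, -0.002, -1.0]]
(418, 226) []
(213, 220) [(array([188. , 237.4]), np.int32(195))]
```

View pics/p1.png

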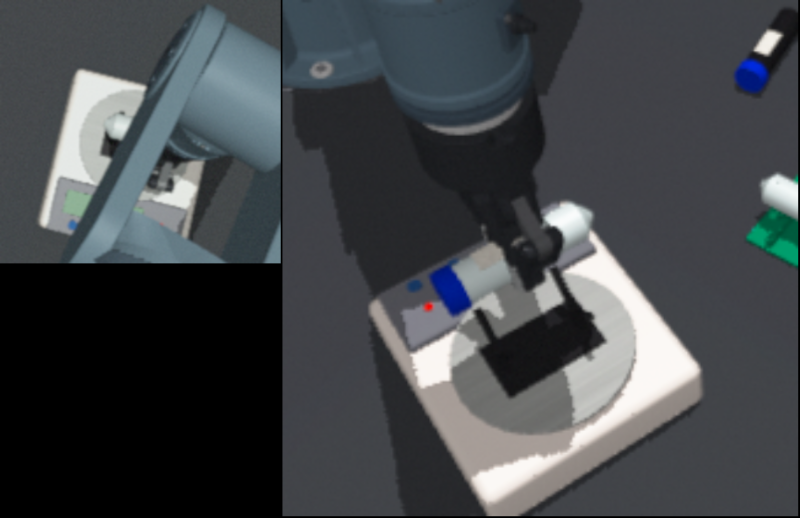

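```bash
python3 - <<'E'
from h import *
c=capture("scene");d=np.array([.237,.971])
a=onz(c,188,237.4,193);b=onz(c,245.7,207.5,193)
print(a,a+51*d,b,b-58*d,np.linalg.norm(a-b))
E
```

```text
[ 501.30837195 -220.91829489] [ 513.39537195 -171.39729489] [ 530.44502017 -116.96218786] [ 516.69902017 -173.28018786] 107.96210658422285
```

The tube is held centred over the cradle with its cap end towards -y. I'll descend quickly at first, then slowly while watching the force.

Call:
carry_out(increments=[{"x": 0,"y": 0,"z": 14,"wx": 0,"wy": 0,"wz": 0,"claw": -1},{"x": 0,"y": 0,"z": 14,"wx": 0,"wy": 0,"wz": 0,"claw": -1},{"x": 0,"y": 0,"z": 14,"wx": 0,"wy": 0,"wz": 0,"claw": -1},{"x": 0,"y": 0,"z": 14,"wx": 0,"wy": 0,"wz": 0,"claw": -1},{"x": 0,"y": 0,"z": 10,"wx": 0,"wy": 0,"wz": 0,"claw": -1},{"x": 0,"y": 0,"z": 4,"wx": 0,"wy": 0,"wz": 0,"claw": -1},{"x": 0,"y": 0,"z": 0,"wx": 0,"wy": 0,"wz": 0,"claw": -1},{"x": 0,"y": 0,"z": 0,"wx": 0,"wy": 0,"wz": 0,"claw": -1}])

```text
clock: 7.93
tool_pos: [512.2, -172.5, 128.6]
tcp_rot: [0.787, 0.617, 0.0, 0.0]
ft_force: [-0.6, -0.2, -1.3]
grip_width: 0.317
grip_force: 59.3
```

Call:
carry_out(increments=[{"x": 0,"y": 0,"z": 2,"wx": 0,"wy": 0,"wz": 0,"claw": -1},{"x": 0,"y": 0,"z": 2,"wx": 0,"wy": 0,"wz": 0,"claw": -1},{"x": 0,"y": 0,"z": 2,"wx": 0,"wy": 0,"wz": 0,"claw": -1},{"x": 0,"y": 0,"z": 0,"wx": 0,"wy": 0,"wz": 0,"claw": -1},{"x": 0,"y": 0,"z": 0,"wx": 0,"wy": 0,"wz": 0,"claw": -1}])

```text
clock: 8.35
tool_pos: [512.0, -172.4, 122.3]
tcp_rot: [0.787, 0.616, -0.0, -0.0]
ft_force: [-0.8, 0.0, -0.3]
grip_width: 0.32
grip_force: 59.3
```

Call:
carry_out(increments=[{"x": 0,"y": 0,"z": 1,"wx": 0,"wy": 0,"wz": 0,"claw": -1},{"x": 0,"y": 0,"z": 1,"wx": 0,"wy": 0,"wz": 0,"claw": -1},{"x": 0,"y": 0,"z": 1,"wx": 0,"wy": 0,"wz": 0,"claw": -1},{"x": 0,"y": 0,"z": 0,"wx": 0,"wy": 0,"wz": 0,"claw": -1},{"x": 0,"y": 0,"z": 0,"wx": 0,"wy": 0,"wz": 0,"claw": -1}])

```text
clock: 8.77
tool_pos: [512.0, -172.4, 119.5]
tcp_rot: [0.787, 0.616, -0.0, 0.0]
ft_force: [-1.2, 1.4, 1.3]
grip_width: 0.319
grip_force: 59.7
```

Call:
carry_out(increments=[{"x": 0,"y": 0,"z": 1,"wx": 0,"wy": 0,"wz": 0,"claw": -1},{"x": 0,"y": 0,"z": 1,"wx": 0,"wy": 0,"wz": 0,"claw": -1},{"x": 0,"y": 0,"z": 0,"wx": 0,"wy": 0,"wz": 0,"claw": -1},{"x": 0,"y": 0,"z": 0,"wx": 0,"wy": 0,"wz": 0,"claw": -1}])

```text
clock: 9.1
tool_pos: [512.2, -172.4, 119.1]
tcp_rot: [0.787, 0.617, -0.0, 0.0]
ft_force: [-6.3, 3.7, 15.0]
grip_width: 0.319
grip_force: 61.2
```

It's in contact at 15 N. I'll check that the tube has seated.

```bash
python3 - <<'E'
from h import *
q=telemetry.read_state();print(q["clock"],q["tool_pos"],q["ft_force"],q["torque"])
c=capture("scene");a=cv2.resize(c["img"][180:320,140:290],None,fx=4,fy=4,interpolation=cv2.INTER_CUBIC)
cv2.imwrite("pics/p2.png",a[:,:,::-1])
h=cv2.cvtColor(c["img"],cv2.COLOR_RGB2HSV);m=cv2.inRange(h,(110,150,50),(130,255,255));m[:,260:]=0;m[:220]=0
n,l,st,ce=cv2.connectedComponentsWithStats(m)
for i in range(1,n):
  if st[i,4]>80:
    x=onz(c,*ce[i],112);print(ce[i],st[i,4],x,x+51*np.array([.237,.971]))
E
```

```text
9.1 [ 512.18558809 -172.40244968  119.05644643] [-6.27555031  3.74221588 14.95791445] [ 0.43109143  1.00798321 -0.08789618]
[197.93081761 262.39622642] 159 [ 500.82830105 -220.49095857] [ 512.91530105 -170.96995857]
```

View pics/p2.png

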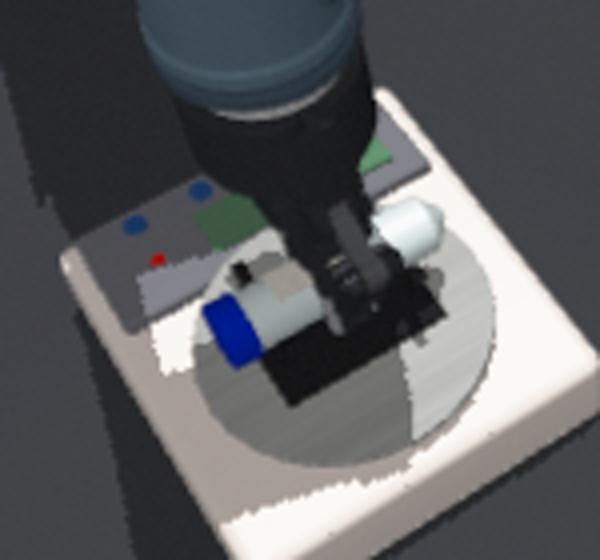

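The tube lies in both vees, held and centred, with the cap at (198,262) in the full image. I'll ease the load slightly, hold, then release.

Call:
carry_out(increments=[{"x": 0,"y": -1,"z": 0,"wx": 0,"wy": 0,"wz": 0,"claw": -1},{"x": 0,"y": 0,"z": -0.5,"wx": 0,"wy": 0,"wz": 0,"claw": -1},{"x": 0,"y": 0,"z": 0,"wx": 0,"wy": 0,"wz": 0,"claw": -1},{"x": 0,"y": 0,"z": 0,"wx": 0,"wy": 0,"wz": 0,"claw": -1},{"x": 0,"y": 0,"z": 0,"wx": 0,"wy": 0,"wz": 0,"claw": -1},{"x": 0,"y": 0,"z": 0,"wx": 0,"wy": 0,"wz": 0,"claw": -1},{"x": 0,"y": 0,"z": 0,"wx": 0,"wy": 0,"wz": 0,"claw": -1}])

```text
clock: 9.73
tool_pos: [511.7, -172.3, 118.8]
tcp_rot: [0.787, 0.616, 0.0, 0.001]
ft_force: [-1.8, 3.2, 8.5]
grip_width: 0.316
grip_force: 60.0
```

Now I'll open gradually. The free space between the supports lies along the groove, so the jaws can open across it.

Call:
carry_out(increments=[{"x": 0,"y": 0,"z": 0,"wx": 0,"wy": 0,"wz": 0,"claw": -0.3},{"x": 0,"y": 0,"z": 0,"wx": 0,"wy": 0,"wz": 0,"claw": -0.2},{"x": 0,"y": 0,"z": 0,"wx": 0,"wy": 0,"wz": 0,"claw": -0.1},{"x": 0,"y": 0,"z": 0,"wx": 0,"wy": 0,"wz": 0,"claw": 0.1},{"x": 0,"y": 0,"z": 0,"wx": 0,"wy": 0,"wz": 0,"claw": 0.3},{"x": 0,"y": 0,"z": 0,"wx": 0,"wy": 0,"wz": 0,"claw": 0.3},{"x": 0,"y": 0,"z": 0,"wx": 0,"wy": 0,"wz": 0,"claw": 0.3}])

```text
clock: 10.32
tool_pos: [511.0, -172.1, 117.7]
tcp_rot: [0.787, 0.616, -0.0, -0.0]
ft_force: [-0.3, 0.7, -0.4]
grip_width: 0.648
grip_force: 0.0
```

Call:
carry_out(increments=[{"x": 0,"y": 0,"z": -5,"wx": 0,"wy": 0,"wz": 0,"claw": 0.3},{"x": 0,"y": 0,"z": -10,"wx": 0,"wy": 0,"wz": 0,"claw": 0.3},{"x": 0,"y": 0,"z": -15,"wx": 0,"wy": 0,"wz": 0,"claw": 0.3},{"x": 0,"y": 0,"z": -20,"wx": 0,"wy": 0,"wz": 0,"claw": 0.3},{"x": 0,"y": 0,"z": -20,"wx": 0,"wy": 0,"wz": 0,"claw": 0.3},{"x": 0,"y": 0,"z": -20,"wx": 0,"wy": 0,"wz": 0,"claw": 0.3},{"x": 0,"y": 0,"z": -15,"wx": 0,"wy": 0,"wz": 0,"claw": 0.3},{"x": 0,"y": 0,"z": 0,"wx": 0,"wy": 0,"wz": 0,"claw": 0.3},{"x": 0,"y": 0,"z": 0,"wx": 0,"wy": 0,"wz": 0,"claw": 0.3},{"x": 0,"y": 0,"z": 0,"wx": 0,"wy": 0,"wz": 0,"claw": 0.3}])

```text
clock: 11.15
tool_pos: [510.7, -171.9, 222.4]
tcp_rot: [0.787, 0.616, -0.0, -0.0]
ft_force: [0.3, 0.1, 0.0]
grip_width: 0.649
grip_force: 0.0
```

```bash
python3 - <<'E'
from h import *
q=telemetry.read_state();print(q["clock"],q["tool_pos"],q["ft_force"])
c=capture("scene");a=cv2.resize(c["img"][180:320,140:290],None,fx=4,fy=4,interpolation=cv2.INTER_CUBIC)
cv2.imwrite("pics/p3.png",a[:,:,::-1])
E
```

```text
11.15 [ 510.67445632 -171.90248868  222.35503341] [0.33576933 0.11695968 0.00074124]
```

View pics/p3.png

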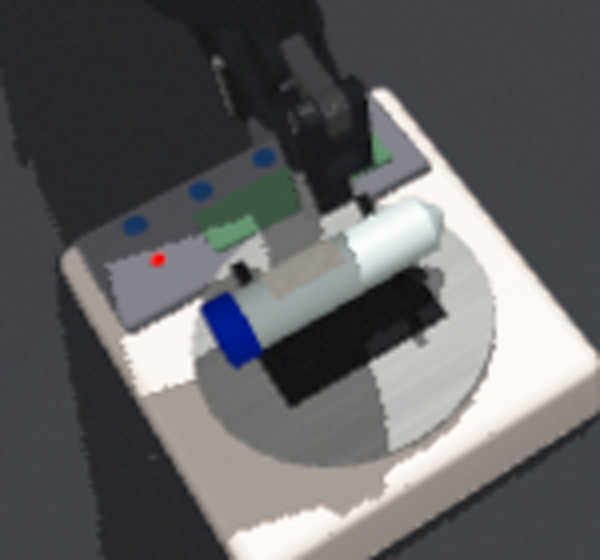

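The tube lies released and seated in both vees, with the cap at (232,330) in the crop. The gripper is clear of it.

```bash
python3 -c "
from rig import bot
print(bot.sign_off())"
```

```text
the job is handed in; nothing more can be done
None
```

I laid the blue-capped tube in the balance cradle, centred and resting in both vees, then released it with the gripper clear and handed the job in at about 11 s; the hand-in gave no verdict, and the red and yellow tubes were undisturbed when last seen after the lift.

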